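Dispense the green tin with the rocker lever

ROBOT

A 7-joint arm with a two-finger parallel gripper is mounted at the origin on a cart in front of the work surface, level with it; the furniture and walls round the work are solid. World frame = base frame: x ahead of the robot, y to its left, z up, the work surface at z = 0. Lengths are in m, angles in rad, forces in N, time in s.
With the tool pointing down it reaches from about 0.4 to 0.9 m from the base axis. Payload 5.6 kg.
Tool frame: the origin (TCP) lies on the centre line of the jaws, within the pads' length; the fingertips stand 19 mm ahead of it and the grasp point (between the pads) is the TCP; z points along the fingers, y is the line along which they close (so a half turn about z gives the same grasp; the last joint's range is limited). The gripper opens to 92 mm and grips with 3 to 60 N. Pads are 20 mm wide; open, the fingers measure 128 mm over their backs; the gripper's body (75 mm by 189 mm) begins 69 mm behind the grasp point.
Start: joints at [-1.388, 0.468, -0.012, 1.603, 0.006, 1.071, -0.056], TCP at [0.146, 0.633, 0.234] pointing down, gripper open.
Joint ranges: [-2.53, 2.53], [-0.31, 2.02], [-1.57, 1.55], [0.28, 2.44], [-1.29, 4.43], [0.15, 1.84], [-2.92, 2.92]. Speed limits (rad/s): [2.57, 2.57, 3.14, 3.14, 3.14, 3.14, 3.14].

INTERFACE

Orientations are given as a unit quaternion [w, x, y, z].
In Python, from workcell import r gives the robot as it stands.
- The arm moves only by the tool servo_tool, never from a script. Its argument "moves" is a list of rows, each a list of 5 numbers: the opening, from 0 (shut) to 1 (fully open), then the shift along the world's x, y, z in cm, then the turn about the world's z in rad. A call has 1 to 8 rows; each row is the pose to reach, as a shift and turn from the pose commanded when the call began; what a row does not reach only later rows make up. A row lasts 1/8 s, in which the tool goes at most 62.5 mm and 10.7 degrees, less where a joint would pass 70% of its speed; a pose out of reach is approached as far as the arm can. A call with a gripper value outside its range is refused whole. The fingers move at their own pace and stop on an object; "newtons" is the grip in N (left out, the last holds). Time passes only in rows, so rows that repeat a pose let the fingers close. It gives the time, the measured TCP pose, the force, the opening and the grip force at its end, in the units of the state.
- r.read_state(): the state, without advancing time (a new reading comes with each control period).
- r.grab_frame(name): name is "scene" or "top" or "wrist"; returns (picture, depth): 420x560x3 uint8, blue, green, red; 420x560 float32, m along the optical axis (not along the pixel's ray), 0 where there is no reading.
- r.camera_params(name): a dict with "mtx" (3x3 intrinsics, pixels), "cam_to_world" (4x4, takes a point from camera to world coordinates). Camera axes: x right, y down, z forward; pixel columns grow to the right and rows downward; lengths in m; the calibration is good to about 2 mm. A picture is of the moment at which its call begins: read the wrist's pose just before it. camera_params takes no time and is no camera call; for the wrist camera it gives the pose at the moment of the call.
- r.close_job(): hands the job in; it is judged then, once.
The state is a dict: "clock": time; "q": joint angles; "qd": joint speeds; "joint_efforts": joint torques, N m; "position": TCP position; "ee_rot": TCP orientation; "force": force on the tool from outside, world axes, zero at the start; "torque": the same for the moment, N m; "finger_gap": finger opening in m; "grip_force": force on a finger pad.
Only numpy, scipy, OpenCV 4.12 (cv2) and the standard library are available. Lean on these libraries where they do the work, as an engineer would, in place of code of your own. Each camera call takes 0.05 s, during which the arm holds its last target. There are 200 camera calls.

TASK

Two can dispensers stand side by side, one holding a short green tin, the other a white drinks can. With your fingertips press down the red pad on the lever of the dispenser that holds the green tin, so that its gate lifts and the tin rolls out into the catch tray, and then let the lever come back up so that the gate is shut again behind the tin. Do not touch the tin or the gates, work the other dispenser's lever or let its can out, or disturb the salt shaker, the garlic and the spice jar.

Things in the scene. Friction and masses are not known exactly. Their poses are not given: they have to be found in the camera images.
- tin_lever (a joint): Red rocking lever on the right of the short green tin's dispenser. Rad: 0 = at rest, pad up and gate shut; 0.5 = end stop, pad fully down (32 mm lower), gate fully up; the tin fits under the gate from about 0.4. Level axle across the rack, at (-0.091, -0.046, 0.115) in its frame. Spring return: about 1.5 N on the pad starts it, 5 N holds it fully down.
- can_lever (a joint): Red rocking lever on the right of the white drinks can's dispenser. Rad: 0 = at rest, pad up and gate shut; 0.5 = end stop, pad fully down (32 mm lower), gate fully up; the can fits under the gate from about 0.4. Level axle across the rack, at (-0.090, -0.075, 0.110) in its frame. Spring return: about 1.5 N on the pad starts it, 5 N holds it fully down. Leave it alone.
- tin_pad (a point): Red ribbed pad, the one to press, on the front end of the green tin's lever; 40 mm front to back, 44 wide, 8 thick. The point is the centre of its top face. At rest 136 mm above the worktop, at (-0.155, -0.073, 0.136) in the rack's frame, clear of the chute; the face rises 0.25 rad to the front, is level at mid travel, dips 0.25 when fully down. Moves almost straight down.
- can_pad (a point): Red ribbed pad, not to be pressed, on the front end of the drinks can's lever; 40 mm front to back, 44 wide, 8 thick. The point is the centre of its top face. At rest 132 mm above the worktop, at (-0.154, -0.102, 0.132) in the rack's frame, clear of the chute; the face rises 0.25 rad to the front, is level at mid travel, dips 0.25 when fully down. Moves almost straight down.
- tin_rack: White can dispenser, fixed, holding the short green tin; left or right of the other. Chute 215 mm long, 66 wide inside, walls 38 mm high, sloping 0.21 rad down to its front (-x, towards the robot) to a lip 31 mm high; the last 100 mm are the catch tray. Origin: on the worktop under the chute's middle, x uphill, y left, z up; yaw varies. Gate raised, it is 0.19 m high at most.
- can_rack: White can dispenser, fixed, holding the white drinks can; left or right of the other. Chute 215 mm long, 123 wide inside, walls 38 mm high, sloping 0.21 rad down to its front (-x, towards the robot) to a lip 31 mm high; the last 100 mm are the catch tray. Origin: on the worktop under the chute's middle, x uphill, y left, z up; yaw varies. Gate raised, it is 0.19 m high at most.
- tin_gate (a point): Steel gate of the green tin's dispenser: a 10 mm bar with a 24 mm high plate above it across the chute, carried by the back end of the lever. The point is near the middle of the bar, 80 mm uphill of the axle. Shut, the bar is 52 mm above the chute floor and stops the tin behind it.
- can_gate (a point): Steel gate of the drinks can's dispenser: a 10 mm bar with a 24 mm high plate above it across the chute, carried by the back end of the lever. The point is near the middle of the bar, 80 mm uphill of the axle. Shut, the bar is 47 mm above the chute floor and stops the can behind it.
- tin: Short green tin with a gold lid, diameter 75 mm, length 58 mm, about 0.26 kg, lying on its side across the chute; origin at the centre of its base, z along its own axis towards the lid. To be rolled out, never touched.
- tin_center (a point): Middle of the green tin. In the frame of its rack it starts behind the gate near (0.032, 0, 0.109) m and comes to rest in the catch tray, against the lip, near (-0.077, 0, 0.086) m. It needs about half a second to roll there.
- can: White drinks can, diameter 66 mm, length 115 mm, lying on its side behind the gate of the other dispenser; origin at the centre of its base. Must stay there.
- salt: Salt shaker, clear with a grey lid, diameter 44 mm, 90 mm tall, standing in front of the dispensers; origin at the centre of its base. Leave alone.
- garlic: Garlic bulb, about 50 mm, lying in front of the dispensers; origin under its centre. Leave alone.
- spice: Spice jar with a red cap, diameter 46 mm, 109 mm tall, standing in front of the dispensers; origin at the centre of its base. Leave alone.
- can_center (a point): Middle of the drinks can, behind its gate near (0.028, 0, 0.104) m in the frame of its rack.
Not all that is in view belongs to the job. What is shaped like the tin but blue or orange is not meant.

How it is judged:
On the way:
1. the green tin's lever is pressed down by the fingers on its pad, past 0.3 rad (value of joint tin_lever above 0.3 rad and contact force between the fingers and tin_lever_c0 above 0.3 N), for 0.1 s.
At the end, for the whole second after the job is handed in: Green tin at rest in its tray: its middle 55-95 mm in front of the rack's origin, within 20 mm of the chute's centre line, 70-100 mm above the worktop; both levers back below 0.05 rad; drinks can within 20 mm and salt shaker, garlic and spice jar within 30 mm of their starts (x of tin_center in the frame of tin_rack between -0.095 and -0.055 m and y of tin_center in the frame of tin_rack between -0.02 and 0.02 m and z of tin_center in the frame of tin_rack between 0.07 and 0.1 m and linear speed of tin below 0.03 m/s and value of joint each of tin_lever, can_lever below 0.05 rad and distance of can_center from where it was at the start of the episode below 0.02 m and distance of each of salt, garlic, spice from where it was at the start of the episode below 0.03 m); the robot touches nothing.
It fails at once if the robot touches the green tin (more than 0.5 N) or the tin is lifted out of its chute (contact force between any of the fingers, the arm and tin above 0.5 N or z of tin_center in the frame of tin_rack above 0.14 m).
It fails at once if the robot touches a gate (more than 1 N) (contact force between any of the fingers, the arm and tin_lever_c1 above 1 N or contact force between any of the fingers, the arm and tin_lever_c2 above 1 N or contact force between any of the fingers, the arm and can_lever_c1 above 1 N or contact force between any of the fingers, the arm and can_lever_c2 above 1 N).
It fails at once if the drinks can's lever is pressed past 0.12 rad (value of joint can_lever above 0.12 rad).
It fails at once if the drinks can is touched (more than 0.5 N) or moves more than 20 mm (contact force between any of the fingers, the arm and can above 0.5 N or distance of can_center from where it was at the start of the episode above 0.02 m).
It fails at once if the salt shaker, garlic or spice jar is moved more than 30 mm (distance of any of salt, garlic, spice from where it was at the start of the episode above 0.03 m).
It also fails if it takes over 32 s, if anything falls off the work surface, if the arm or the gripper's body presses on something with over 40 N, if the wrist force passes 120 N, or if a joint passes its speed limit or range.

## Working session

There is one attempt and no reset: what is moved stays moved. The work goes in short steps, Python scripts to look and compute and a tool call to move; the robot and the scene stay as the last step left them, time stands still between calls to the robot, and variables do not carry over. Pictures are saved under pics/ and viewed, at most 10 in all, crops included, and the job is handed in when it is done.

Besides the shell and the picture viewer there is one more tool, called after "Emit:" as a command line: name --pt "numbers of a row" for each row, then --argument value for the rest. servo_tool: Moves the arm, as the interface text tells. Its arguments: {"type":"object","properties":{"moves":{"type":"array"},"newtons":{"type":"number"}},"required":["moves"]}

```bash
mkdir -p pics; cat > h.py <<'E'
import numpy as np,cv2
from workcell import r
def grab(n):
    c=r.camera_params(n); im,d=r.grab_frame(n); return im,d,np.array(c["mtx"]),np.array(c["cam_to_world"])
def cloud(d,K,T):
    v,u=np.indices(d.shape); p=np.stack([(u-K[0,2])/K[0,0]*d,(v-K[1,2])/K[1,1]*d,d],-1)
    return p@T[:3,:3].T+T[:3,3]
E
python3 - <<'E'
from h import *
for n in("scene","top"):
    im,d,K,T=grab(n); cv2.imwrite(f"pics/{n}.png",im); np.savez(f"{n}.npz",im=im,d=d,K=K,T=T); print(n,T.round(3).tolist(),(d>0).mean())
s=r.read_state();print(s["clock"],s["position"],s["ee_rot"])
E
```

```text
scene [[0.908, -0.271, 0.32, 0.064], [-0.42, -0.581, 0.697, -0.936], [-0.003, -0.767, -0.641, 1.063], [0.0, 0.0, 0.0, 1.0]] 0.9960119047619047
top [[0.02, -0.985, 0.174, 0.358], [-1.0, -0.021, -0.001, 0.092], [0.004, -0.174, -0.985, 1.034], [0.0, 0.0, 0.0, 1.0]] 0.9959991496598639
0.1 [0.14545253 0.63302108 0.23274168] [-3.34409441e-05  1.12672801e-01  9.93631839e-01 -7.78731546e-04]
```

View pics/scene.png

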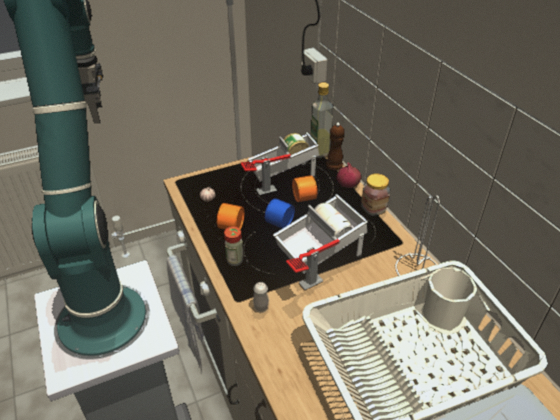

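View pics/top.png

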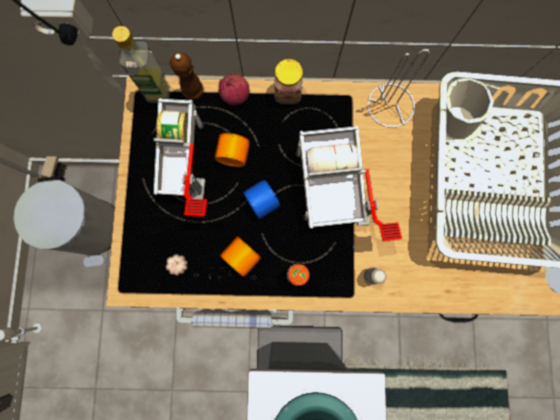

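The top view shows the racks and these candidates:
- **Left rack:** chute around (173,147), green/gold tin at (171,125), red pad at (196,208).
- **Right rack:** white can at (332,158), pad at (391,231).
- **Loose decoys:** blue tin at (262,198), orange tins at (232,150) and (240,257).
- **Objects to leave alone:** garlic (176,265), spice jar (298,275), salt shaker (375,277).

The green tin in the left rack is the one that fits, because it is the only green one and it lies in a chute. I'll confirm it with a crop and measure the pad.

```bash
python3 - <<'E'
from h import *
z=np.load("top.npz"); im,d,K,T=[z[k] for k in("im","d","K","T")]
cv2.imwrite("pics/crop.png",cv2.resize(im[80:240,120:280],(600,600),interpolation=cv2.INTER_CUBIC))
for n in("top","scene"):
    z=np.load(n+".npz"); im,d,K,T=[z[k] for k in("im","d","K","T")]; P=cloud(d,K,T)
    hsv=cv2.cvtColor(im,cv2.COLOR_BGR2HSV); h,s,v=cv2.split(hsv)
    m=(((h<6)|(h>172))&(s>170)&(v>90)).astype(np.uint8)
    N,L,S,C=cv2.connectedComponentsWithStats(m)
    for i in range(1,N):
        if S[i,4]<60: continue
        p=P[L==i]; print(n,S[i].tolist(),C[i].round(),np.median(p,0).round(3),p.min(0).round(3),p.max(0).round(3))
    # tall points on left half
z=np.load("top.npz"); P=cloud(z["d"],z["K"],z["T"])
for px in [(176,265),(298,275),(375,277),(240,257),(262,198),(232,150),(171,125),(60,215)]:
    print(px,P[px[1],px[0]].round(3))
# left rack white pixels: min-area rect at wall height
hsv=cv2.cvtColor(z["im"],cv2.COLOR_BGR2HSV); w=((hsv[...,1]<50)&(hsv[...,2]>120)&(P[...,2]>.03)&(P[...,2]<.2)).astype(np.uint8); w[:, :145]=0; w[:,205:]=0; w[:90]=0;w[205:]=0
print(cv2.minAreaRect(np.float32(P[w>0][:,:2])))
s=r.read_state();from scipy.spatial.transform import Rotation as R
q=s["ee_rot"];print(R.from_quat([q[1],q[2],q[3],q[0]]).as_matrix().round(3))
E
```

```text
top [228, 85, 20, 16, 186] [238.  93.] [0.817 0.198 0.054] [0.8   0.181 0.039] [0.838 0.228 0.066]
top [184, 143, 23, 74, 613] [193. 193.] [0.526 0.291 0.133] [ 0.358  0.092 -0.004] [0.678 0.334 1.034]
top [365, 170, 36, 71, 503] [382. 218.] [ 0.48  -0.134  0.129] [ 0.358 -0.168  0.052] [0.61  0.092 1.034]
scene [241, 159, 26, 12, 129] [250. 165.] [0.515 0.279 0.134] [ 0.493  0.248 -0.004] [0.581 0.469 0.143]
scene [286, 240, 53, 33, 276] [307. 258.] [ 0.481 -0.133  0.128] [ 0.064 -0.936 -0.003] [ 0.61  -0.009  1.063]
(176, 265) [0.39  0.332 0.044]
(298, 275) [0.371 0.05  0.109]
(375, 277) [ 0.371 -0.124  0.084]
(240, 257) [0.41  0.181 0.073]
(262, 198) [0.548 0.134 0.075]
(232, 150) [0.663 0.209 0.075]
(171, 125) [0.695 0.338 0.146]
(60, 215) [ 0.581  0.902 -0.496]
((0.6832128167152405, 0.34385946393013), (0.26340991258621216, 0.10040770471096039), 4.726663112640381)
[[-0.975  0.224 -0.   ]
 [ 0.224  0.975 -0.002]
 [-0.    -0.002 -1.   ]]
```

View pics/crop.png

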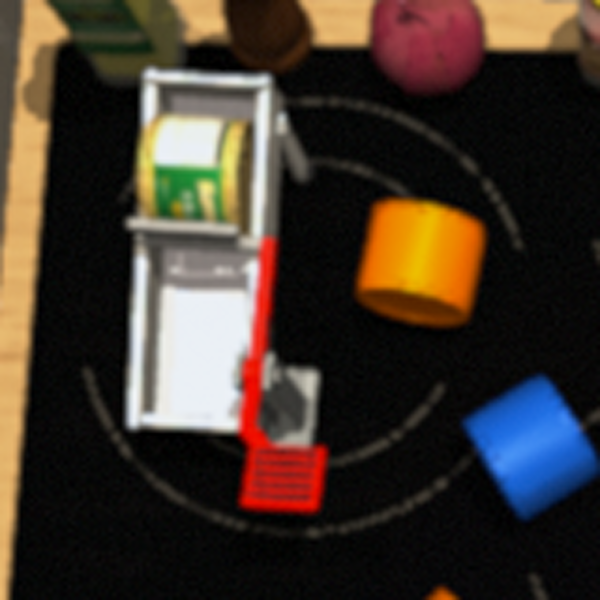

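The crop confirms it: the gold-lidded green tin is in the left rack behind its gate at crop (190,175), and its red pad is at crop (284,478). Next I'll locate the pad more precisely.

```bash
python3 - <<'E'
from h import *
for n,x0,x1 in(("top",184,208),("scene",236,262)):
    z=np.load(n+".npz"); im,d,K,T=[z[k] for k in("im","d","K","T")]; P=cloud(d,K,T)
    h,s,v=cv2.split(cv2.cvtColor(im,cv2.COLOR_BGR2HSV))
    m=((h<8)|(h>170))&(s>130)&(v>50); u=np.arange(560)[None]; m=m&(u>=x0)&(u<x1)&(abs(P[...,2]-.135)<.02)&(P[...,0]<.6)&(P[...,0]>.45)
    p=P[m]; pad=p[p[:,0]<.535] 
    print(n,len(pad),cv2.minAreaRect(np.float32(pad[:,:2])),pad.mean(0).round(3))
    if n=="top":
        q=p[p[:,0]>.55]; print("arm dir",cv2.fitLine(np.float32(q[:,:2]),cv2.DIST_L2,0,.01,.01).ravel())
E
```

```text
top 353 ((0.5134623646736145, 0.2768057882785797), (0.04681311547756195, 0.04038740321993828), 86.61021423339844) [0.512 0.275 0.137]
arm dir [ 0.9999045  -0.01382054  0.57436883  0.30008   ]
scene 111 ((0.5128297805786133, 0.27364957332611084), (0.05086909234523773, 0.03893911466002464), 83.15076446533203) [0.511 0.274 0.135]
```

Emit:
servo_tool --pt "0 4 -4 0 0.17" --pt "0 8 -8 0 0.17" --pt "0 12 -12 0 0.17" --pt "0 16 -16 0 0.17" --pt "0 20 -20 0 0.17" --pt "0 24 -24 0 0.17" --pt "0 28 -28 0 0.17"

```text
clock: 0.98
position: [0.4265, 0.3519, 0.2335]
ee_rot: [-0.0, 0.028, 1.0, -0.0]
force: [0.4, 0.4, 0.3]
finger_gap: 0.0238
grip_force: 0.0
```

Emit:
servo_tool --pt "0 4 -4 0 0" --pt "0 8.5 -7.8 0 0" --pt "0 8.5 -7.8 -2 0" --pt "0 8.5 -7.8 -5 0" --pt "0 8.5 -7.8 -6 0" --pt "0 8.5 -7.8 -6 0"

```text
clock: 1.72
position: [0.5101, 0.2755, 0.1731]
ee_rot: [-0.001, 0.028, 1.0, -0.0]
force: [-0.3, -0.3, 0.7]
finger_gap: 0.0008
grip_force: 0.0
```

```bash
python3 - <<'E'
from h import *
im,_,_,_=grab("top"); im2,_,_,_=grab("scene")
cv2.imwrite("pics/pre.png",np.hstack([cv2.resize(im[100:250,120:270],(400,400)),cv2.resize(im2[100:220,200:320],(400,400))]))
E
```

```text
(no output)
```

View pics/pre.png

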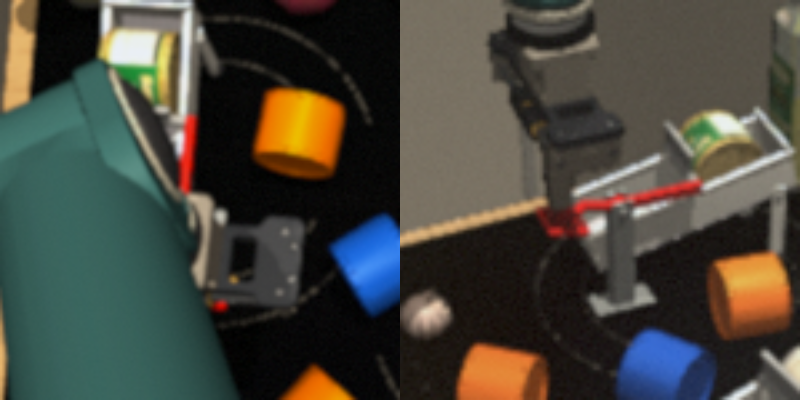

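The closed fingers stand right above the tin's pad, at about (215,300) in the left half and (565,215) in the right half of the picture. Now I'll press.

Emit:
servo_tool --pt "0 0 0 -1.5 0" --pt "0 0 0 -2.5 0" --pt "0 0 0 -3.5 0" --pt "0 0 0 -4.3 0" --pt "0 0 0 -4.8 0" --pt "0 0 0 -4.8 0" --pt "0 0 0 -4.8 0" --pt "0 0 0 -4.8 0"

```text
clock: 2.82
position: [0.5103, 0.2758, 0.1258]
ee_rot: [-0.0, 0.028, 1.0, 0.0]
force: [-4.0, 1.3, 4.5]
finger_gap: 0.0004
grip_force: 2.9
```

```bash
python3 - <<'E'
from h import *
im2,_,_,_=grab("scene")
cv2.imwrite("pics/press.png",cv2.resize(im2[100:220,200:320],(500,500)))
E
```

```text
(no output)
```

View pics/press.png

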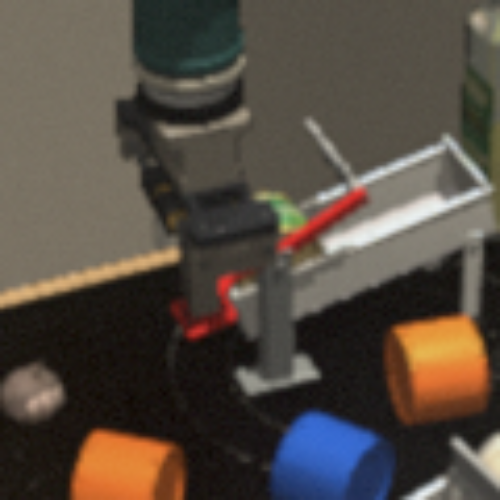

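The gate is up at about (330,150) and the tin has rolled into the tray at about (285,220). I'll wait a moment, then release and retreat.

Emit:
servo_tool --pt "0 0 0 0 0" --pt "0 0 0 0 0" --pt "0 0 0 1.5 0" --pt "0 0 0 3 0" --pt "0 0 0 5 0" --pt "0 0 0 8 0" --pt "0 0 0 11 0" --pt "0 0 0 11 0"

```text
clock: 3.88
position: [0.5124, 0.2755, 0.2388]
ee_rot: [0.003, 0.028, 1.0, 0.001]
force: [-0.4, -0.4, -0.4]
finger_gap: 0.0005
grip_force: 0.0
```

Emit:
servo_tool --pt "0 -4 4 0 0" --pt "0 -8 8 0 0" --pt "0 -12 12 0 0" --pt "0 -16 16 0 0" --pt "0 -20 20 0 0" --pt "0 -20 20 0 0" --pt "0 -20 20 0 0"

```text
clock: 4.75
position: [0.3112, 0.4745, 0.2349]
ee_rot: [0.0, 0.028, 1.0, -0.001]
force: [1.1, -0.2, 0.1]
finger_gap: 0.0005
grip_force: 0.0
```

```bash
python3 - <<'E'
from h import *
im,d,K,T=grab("top"); im2,_,_,_=grab("scene")
cv2.imwrite("pics/end.png",np.hstack([cv2.resize(im[80:300,120:420],(500,367)),cv2.resize(im2[100:320,180:360],(300,367))]))
P=cloud(d,K,T);h,s,v=cv2.split(cv2.cvtColor(im,cv2.COLOR_BGR2HSV))
m=((h<8)|(h>170))&(s>130)&(v>50)&(abs(P[...,2]-.125)<.03)&(P[...,0]<.535)&(P[...,0]>.45)
for k in(P[...,1]>.2,P[...,1]<0): print(P[m&k].mean(0).round(3))
E
```

```text
[0.512 0.275 0.136]
[ 0.479 -0.139  0.129]
```

View pics/end.png

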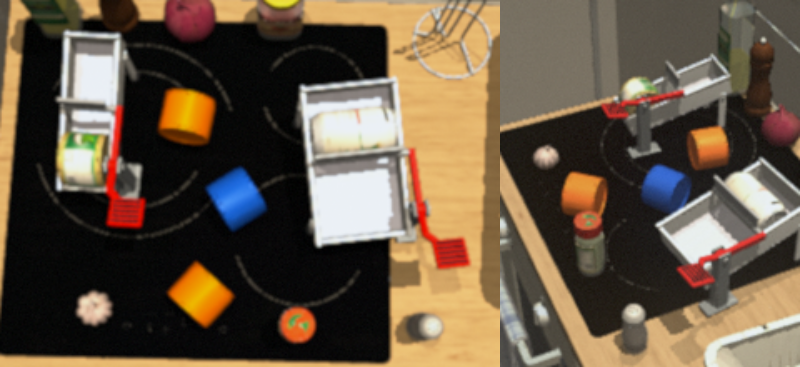

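The tin lies in its tray against the lip at (85,158). The gate is shut behind it at (85,103), the pad is back at its rest height of 0.136 m, and everything else is where it was. I'll hand the job in.

```bash
python3 -c "
from workcell import r
print(r.close_job())"
```

```text
the job is handed in; nothing more can be done
None
```

The green tin was rolled out into its catch tray and the gate is shut again behind it; the other dispenser and the salt shaker, garlic and spice jar were left alone, and the job is handed in (no verdict was returned).

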